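# Swing the chopping board square against its stop pegs

## Robot

A 7-joint arm with a two-finger parallel gripper is mounted at the origin on the work surface; the furniture and walls round the work are solid. World frame = base frame: x ahead of the robot, y to its left, z up, the work surface at z = 0. Lengths are in mm, angles in rad, forces in N, time in s.
With the tool pointing down it reaches from about 400 to 925 mm from the base axis. Payload 4.1 kg.
Tool frame: the origin (TCP) lies between the finger pads; the fingertips stand bot.tips_ahead ahead of it and the grasp point (between the pads) lies 6 mm ahead of it (bot.tips_ahead is the distance from the TCP to the fingertips, in mm); z points along the fingers, y is the line along which they close (so a half turn about z gives the same grasp; the last joint's range is limited). The gripper opens to 85 mm and grips with 20 to 120 N. Pads are 22 mm wide; open, the fingers measure 114 mm over their backs; the gripper's body (76 mm by 85 mm) begins 54 mm behind the grasp point. The pads swing forward as they close: fully open they stand 13 mm farther back than shut.
Start: joints at [1.149, 0.398, 0.045, 1.537, -0.019, 1.207, -0.051], TCP at [206.232, -616.448, 256.347] pointing down, gripper open.
Joint ranges: [-2.82, 2.82], [-0.49, 2.23], [-1.37, 1.46], [0, 2.46], [-1.36, 4.5], [0.23, 2], [-2.94, 2.94]. Speed limits (rad/s): [2.57, 2.57, 3.14, 3.14, 3.14, 3.14, 3.14].

## Interface

Orientations are given as a unit quaternion [x, y, z, w].
In Python, from cell import bot, optics, finish_job gives the robot as it stands (bot), with the cameras (optics) and the job as plain functions.
- The arm moves only by the shell command python3 shift.py [OPENING] [FORCE], which reads ROWS from standard input. ROWS is one flat JSON list of numbers that holds 1 to 10 rows one after another, with no inner brackets; each row has 6 numbers: dx, dy, dz in a scale on which 1.0 is 300 mm, then a rotation vector rx, ry, rz in fractions of the full range, 1 being 2 rad; each row shifts and turns the commanded pose from where the row before left it, along the tool's axes as they then stand; what a row does not reach is not made up. A row lasts 1/10 s, in which the tool goes at most 50 mm and 0.15 rad, less where a joint would pass 70% of its speed; a pose out of reach is approached as far as the arm can. OPENING is the opening from 0.0 (shut) to 1.0 (fully open), set as the command begins (- or left out keeps the last). The fingers move at their own pace and stop on an object; FORCE is the grip in N (left out, the last holds). Time passes only in rows, so rows that do not move let the fingers close. It prints the time, the measured TCP pose, the force, the opening and the grip force at its end. No shift or turn number may pass 1 either way. Input that does not fit is refused with a message, and nothing moves.
- bot.observe(): the state, without advancing time (a new reading comes with each control period).
- optics.camera(name): name is "side" or "top"; returns a dict with "image" (400x640x3 uint8, red, green, blue), "K" (3x3 intrinsics, pixels), "k1" (the pictures are not rectified: a ray, as slopes to the right and down, at radius r is drawn at 1 + k1 r^2 times it, then the intrinsics apply), "rvec" (rotation vector, rad) and "tvec" (3), from world to camera coordinates, as OpenCV has them. Camera axes: x right, y down, z forward; pixel columns grow to the right and rows downward; lengths in mm; the calibration is good to about 2 mm. A picture is of the moment at which its call begins. There is no depth.
- finish_job(): hands the job in; it is judged then, once.
The state is a dict: "time_s": time; "joints": joint angles; "qvel": joint speeds; "tau": joint torques, N m; "tcp_pos": TCP position; "orientation": TCP orientation; "ft_force": force on the tool from outside, world axes, zero at the start; "torque": the same for the moment, N m; "width": opening from 0.0 (shut) to 1.0 (fully open); "grip_force": force on a finger pad.
Only numpy, scipy, OpenCV 4.12 (cv2) and the standard library are available. Lean on these libraries where they do the work, as an engineer would, in place of code of your own. Each camera call takes 0.05 s, during which the arm holds its last target. There are 200 camera calls.

## Task

The chopping board lies askew with one long edge beside the red peg of the stop rail. Without lifting it, push the board so that it swings round the red peg, keeping that edge close to the red peg all the way, until the edge lies flush against both pegs, red and black. Push gently, do not jam it hard against the pegs, and let go of it at the end. Do not disturb the mug or the ramekin.

Things in the scene. Friction and masses are not known exactly. Their poses are not given: they have to be found in the camera images.
- chop_board: Loose pale wooden board, 220 (x) by 331 (y) by 17 mm, 0.65 to 1 kg, lying flat; origin: centre of underside, z up. Its -x long edge faces the pegs: 1 to 6 mm off the red peg at the start, turned 0.33 to 0.52 rad from the peg line, its -y (near) end swung away. Push its +x edge between the middle and 80 mm towards the -y end; nearer that end, the far end drifts off the red peg. Slides at 3 to 10 N.
- pivot_peg: Red upright peg with a brass cap, 20 mm diameter, 45 mm high, fixed to the worktop: the pivot. Origin: on its axis at the worktop. The direction of its x and y axes means nothing.
- end_peg (a point): Black upright peg, 20 mm diameter, 45 mm high, fixed to the worktop, 220 mm from the red peg, nearer the robot. This point: on its axis at the worktop.
- stop_rail: Fixed aluminium strip 250 by 22 by 10 mm joining the pegs. Origin: on the worktop midway between the peg axes; x runs from the black peg (x = -110 mm) to the red (+110 mm). The board lies on its -y side; the pegs stand 12 mm proud of the strip there. Flush against both pegs, the board's origin is at y = -120 mm here and its y axis is along this x axis.
- mug: Blue and white mug, 86 mm across, 107 mm high, standing left of the rail; bystander. Origin: centre of its underside.
- ramekin: Small white ramekin, 80 mm across, 42 mm high, standing left of the near end of the rail; bystander. Origin: centre of its underside.

How it is judged (in metres and radians):
At the end, for the whole second after the job is handed in: The board lies flat and at rest on the worktop with its peg-side long edge flush against both pegs (its middle within 6 mm of touching, square to the line of the pegs within 0.04 rad), and reaches past both pegs (centred between them within 50 mm) (y of chop_board in the frame of stop_rail above -0.126 m and angle between the y axis of chop_board and the x axis of stop_rail, either way round below 0.04 rad and x of chop_board in the frame of stop_rail between -0.05 and 0.05 m and height (world z) of chop_board below 0.006 m and angle between chop_board's own z axis and vertical below 0.03 rad and linear speed of chop_board below 0.01 m/s).
It fails at once if the board's peg-side edge strays more than 25 mm from the red peg (x of pivot_peg in the frame of chop_board below -0.145 m).
It fails at once if the fingers press on the board with over 45 N (contact force between the fingers and chop_board above 45 N).
It fails at once if the board is lifted or tipped off the worktop (height (world z) of chop_board above 0.02 m or angle between chop_board's own z axis and vertical above 0.15 rad).
It fails at once if the mug is pushed away by more than 20 mm or knocked over (distance of mug from where it was at the start of the episode above 0.02 m or angle between mug's own z axis and vertical above 0.4 rad).
It fails at once if the ramekin is pushed away by more than 20 mm or knocked over (distance of ramekin from where it was at the start of the episode above 0.02 m or angle between ramekin's own z axis and vertical above 0.4 rad).
It also fails if it takes over 35 s, if anything falls off the work surface, if the arm or the gripper's body presses on something with over 40 N, if the wrist force passes 120 N, or if a joint passes its speed limit or range.

## Working session

There is one attempt and no reset: what is moved stays moved. The work goes in short steps, Python scripts to look and compute and a shell command to move; the robot and the scene stay as the last step left them, time stands still between calls to the robot, and variables do not carry over. Pictures are saved under pics/ and viewed, at most 10 in all, crops included, and the job is handed in when it is done.

```bash
ls; mkdir -p pics; cat > h.py <<'E'
import numpy as np, cv2
def ray(c,uv,z):
    K=np.array(c["K"],float);R=cv2.Rodrigues(np.array(c["rvec"],float))[0];t=np.array(c["tvec"],float).ravel()
    d=np.linalg.solve(K,[uv[0],uv[1],1.]);d=d[:2]
    r=np.hypot(*d);s=r
    for _ in range(30): s=r/(1+c["k1"]*s*s)
    d=d*(s/r if r>0 else 1)
    D=R.T@np.array([d[0],d[1],1]);o=-R.T@t
    return o+D*(z-o[2])/D[2]
def proj(c,P):
    R=cv2.Rodrigues(np.array(c["rvec"],float))[0];q=R@np.array(P,float)+np.array(c["tvec"]).ravel()
    x=q[:2]/q[2];x=x*(1+c["k1"]*(x@x));return np.array(c["K"])[:2,:2]@x+np.array(c["K"])[:2,2]
E
python3 - <<'E'
from cell import bot, optics, finish_job
import cv2,pickle
for n in("top","side"):
    c=optics.camera(n);cv2.imwrite(f"pics/{n}0.png",c["image"][:,:,::-1]);pickle.dump(c,open(n+".pkl","wb"))
o=bot.observe();print(o["tcp_pos"],o["orientation"],o["ft_force"],bot.tips_ahead,o["time_s"])
E
```

```text
cell.py
pics
shift.py
[ 206.04618968 -615.92504007  255.3724833 ] [ 9.86993583e-01  1.60757288e-01 -1.99121465e-04 -8.49292246e-04] [-1.18805868  0.63817653 -0.13051479] 25.0 0.1
```

View pics/top0.png

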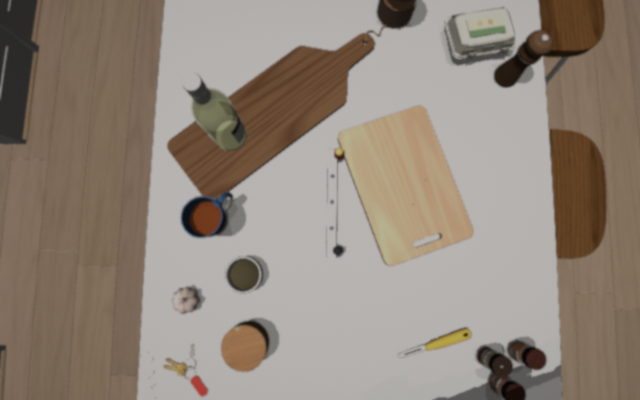

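View pics/side0.png

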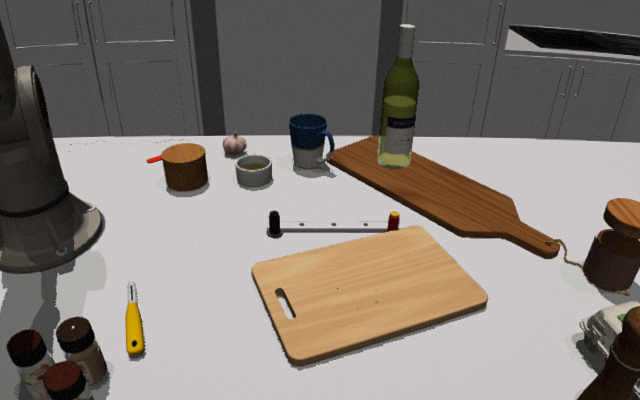

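The top view shows the red peg's cap at about (339,153) and the black peg at (338,250). The board's corners are near (338,134), (425,106), (472,236) and (390,265). The side view shows the board clear and flat. Next I turn these into world positions.

```bash
cat >> h.py <<'E'
def board(c):
    hsv=cv2.cvtColor(c["image"],cv2.COLOR_RGB2HSV)
    m=cv2.inRange(hsv,(8,50,130),(28,255,255));m[:, :335]=0;m[:90]=0;m[290:]=0
    cs=cv2.findContours(m,0,cv2.CHAIN_APPROX_NONE)[0];k=max(cs,key=cv2.contourArea)[:,0]
    P=np.array([ray(c,p,17.)[:2] for p in k],np.float32)
    (ctr,sz,a)=cv2.minAreaRect(P);b=cv2.boxPoints((ctr,sz,a))
    return np.array(ctr),sz,b
E
python3 - <<'E'
import pickle;from h import *
c=pickle.load(open("top.pkl","rb"));s=pickle.load(open("side.pkl","rb"))
print("cam",(-cv2.Rodrigues(c["rvec"])[0].T@c["tvec"]))
for n,uv in(("red",(339.5,153.5)),("blk",(338.5,251))):print(n,ray(c,uv,45))
for n,uv in(("red",(394,213)),("blk",(274.5,213))):print(n,"side",ray(s,uv,45))
for n,uv in(("red",(393,231)),("blk",(275,235))):print(n,"side base",ray(s,uv,0))
print(*board(c))
for uv in((338,134),(425,106),(472,236),(390,265)):print(ray(c,uv,17))
cv2.imwrite("pics/crop.png",cv2.resize(c["image"][90:280,310:490,::-1],None,fx=3,fy=3,interpolation=2))
E
```

```text
cam [431.43196243  45.90681053 956.34559392]
red [657.69638152   4.85383015  45.        ]
blk [441.28568506   5.05659001  45.        ]
red side [664.06407118   5.74026471  45.        ]
blk side [446.38429682   6.07713699  45.        ]
red side base [667.87447053  11.95152142   0.        ]
blk side base [4.46070335e+02 1.76904987e-01 0.00000000e+00]
[ 594.57678223 -138.01074219] (327.8717041015625, 235.6956329345703) [[ 399.9204   -84.41993]
 [ 481.7622  -305.45013]
 [ 789.23315 -191.60156]
 [ 707.39136   29.42865]]
[711.01560868   7.46700969  17.        ]
[ 782.9090297 -196.9209162   17.       ]
[ 479.07503965 -297.85424453   17.        ]
[ 412.165818   -111.31931138   17.        ]
```

View pics/crop.png

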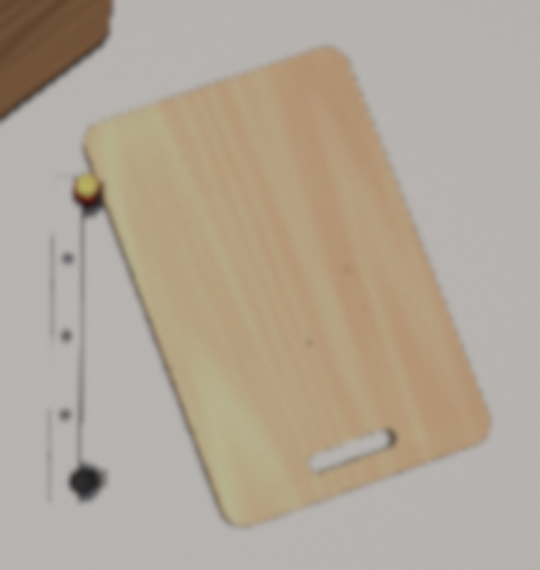

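The crop shows the peg-side edge running from (85,140) to (220,510) and the +x edge from (350,60) to (490,415). The red cap is at (87,186) and the black peg at (85,481). The cap spoiled the rectangle fit, so I'm fitting lines to each edge instead.

```bash
cat >> h.py <<'E'
RED=np.array([661.,5.5]);BLK=np.array([442.,5.5])
def fit(c,x0=335):
    """fit board pose (cx,cy,yaw) of the 220x331 rectangle (top at z=17) to the mask contour"""
    from scipy.optimize import least_squares
    hsv=cv2.cvtColor(c["image"],cv2.COLOR_RGB2HSV)
    m=cv2.inRange(hsv,(8,50,130),(28,255,255));m[:, :x0]=0;m[:80]=0;m[300:]=0
    m=cv2.morphologyEx(m,cv2.MORPH_OPEN,np.ones((9,9),np.uint8))
    k=max(cv2.findContours(m,0,cv2.CHAIN_APPROX_NONE)[0],key=cv2.contourArea)[:,0]
    P=np.array([ray(c,p,17.)[:2] for p in k])
    def f(q):
        a=q[2];d=P-q[:2];u=np.abs(d@[np.sin(a),-np.cos(a)])-110;v=np.abs(d@[np.cos(a),np.sin(a)])-165.5
        return np.where(u>v,u,v)
    best=least_squares(f,[*P.mean(0),0.2],loss="soft_l1",f_scale=2)
    q=best.x;a=q[2];ex=np.array([np.sin(a),-np.cos(a)]);ey=np.array([np.cos(a),np.sin(a)])
    r=RED-q[:2]; b=BLK-q[:2]
    print("board c",q[:2].round(1),"yaw",round(a,3),"rms",round(float(np.sqrt(np.mean(best.fun**2))),1),
     "red gap",round(-r@ex-120,1),"red along",round(r@ey,1),"blk gap",round(-b@ex-120,1))
    return q,ex,ey
E
python3 - <<'E'
import pickle;from h import *
c=pickle.load(open("top.pkl","rb"))
for n,uv in(("red",(339,152)),("blk",(338.3,250.3))):print(n,ray(c,uv,45))
q,ex,ey=fit(c)
for p in((.333*85,.333*140),(73.3,170),(116.7,20),(163.3,138.3)):
    w=ray(c,(310+p[0],90+p[1]),17)[:2]-q[:2];print(w@ex,w@ey)
for s in(0,-40,-60):print(s,q[:2]+110*ex+s*ey, q[:2]+150*ex+s*ey)
E
echo '[0,0,0,0,0,0]' | python3 shift.py 0
python3 -c "
from cell import bot, optics, finish_job;print(bot.tips_ahead)"
```

```text
red [661.11954619   6.00212348  45.        ]
blk [442.78736071   5.50513056  45.        ]
board c [ 600.1 -145.5] yaw 0.358 rms 10.2 red gap 0.1 red along 109.9 blk gap 76.7
-105.90184032763112 151.30503251219446
-107.93441001604712 -148.67877964757173
112.33599772446202 142.79522582360278
109.82280733970154 -151.57061302886785
0 [ 638.5740857  -248.49731986] [ 652.57317363 -285.96764862]
-40 [ 601.10375694 -262.49640778] [ 615.10284487 -299.96673654]
-60 [ 582.36859256 -269.49595174] [ 596.36768049 -306.9662805 ]
time_s: 0.2
tcp_pos: [206.1, -616.1, 255.6]
orientation: [0.987, 0.161, -0.0, -0.001]
ft_force: [0.2, -0.2, 0.3]
width: 0.855
grip_force: 0.0
25.0
```

The manual's scale: shifts go in shares of 300 mm and turns go in shares of 2 rad. Converting my numbers, 30 mm is 0.1, -10 mm is -0.0333.

```bash
echo '[0.1,-0.0333,0,0,0,0,0.1,-0.0333,0,0,0,0,0.1,-0.0333,0,0,0,0,0.1,-0.0333,0,0,0,0,0.1,-0.0333,0,0,0,0,0.1,-0.0333,0,0,0,0,0.1,-0.0333,0,0,0,0,0.1,-0.0333,0,0,0,0,0.1,-0.0333,0,0,0,0,0.1,-0.0333,0,0,0,0]' | python3 shift.py 0
echo '[0.1,-0.0333,0,0,0,0,0.1,-0.0333,0,0,0,0,0.1,-0.0333,0,0,0,0,0.1,-0.0333,0,0,0,0,0.1,-0.0333,0,0,0,0,0.1,-0.0333,0,0,0,0,0,0,0,0,0,0,0,0,0,0,0,0]' | python3 shift.py
```

```text
time_s: 1.2
tcp_pos: [459.8, -425.5, 256.2]
orientation: [0.987, 0.161, -0.0, -0.0]
ft_force: [-0.1, -0.8, -0.0]
width: -0.0
grip_force: 0.0
time_s: 2.0
tcp_pos: [610.9, -311.6, 255.7]
orientation: [0.987, 0.162, -0.001, -0.0]
ft_force: [-1.0, -0.6, -0.4]
width: -0.001
grip_force: 0.0
```

Next I descend to a TCP height of about 50 and check the fingertip height in the side view.

To row units: 30 mm is 0.1, 20 mm is 0.0667.

```bash
echo '[0,0,0.1,0,0,0,0,0,0.1,0,0,0,0,0,0.1,0,0,0,0,0,0.1,0,0,0,0,0,0.1,0,0,0,0,0,0.1,0,0,0,0,0,0.0667,0,0,0,0,0,0.02,0,0,0,0,0,0,0,0,0]' | python3 shift.py
python3 - <<'E'
from cell import bot, optics, finish_job
from h import *
c=optics.camera("side");o=bot.observe();t=np.array(o["tcp_pos"])
print(t,[proj(c,t+[0,0,-k]) for k in(0,25,38,t[2])])
u=proj(c,t+[0,0,-25]).astype(int);print(u)
im=c["image"][max(0,u[1]-120):u[1]+80,max(0,u[0]-130):u[0]+130,::-1]
cv2.imwrite("pics/tip.png",cv2.resize(im,None,fx=3,fy=3,interpolation=2))
E
```

```text
time_s: 2.9
tcp_pos: [609.2, -313.6, 49.6]
orientation: [0.987, 0.16, -0.001, -0.0]
ft_force: [0.5, 0.5, 0.6]
width: -0.002
grip_force: 0.0
[ 610.31242687 -313.7265597    50.92340782] [array([391.46530052, 348.04613684]), array([389.35243901, 360.67881344]), array([388.28798182, 366.99305711]), array([387.2522628 , 373.10467462])]
[389 360]
```

View pics/tip.png

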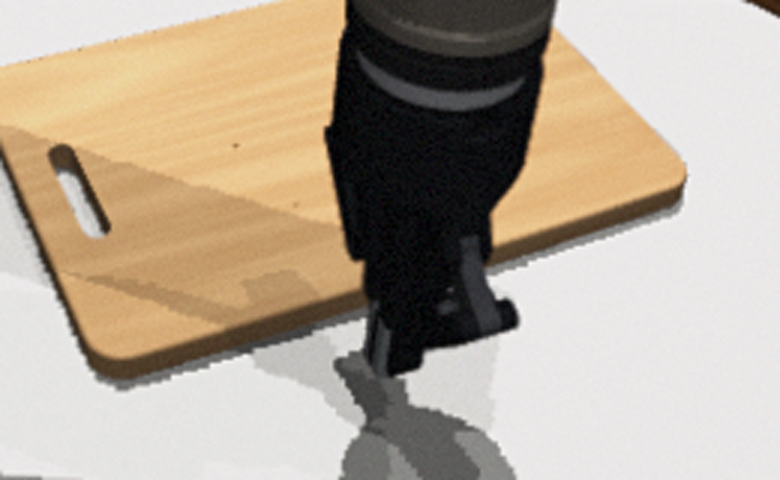

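The fingertip shows at crop (395,375), which matches the tip offset of 25. A finger linkage bulges sideways at crop (515,310). I'll turn the gripper a quarter turn so the bulge runs along the edge and not over the board, then go down.

To row units: -0.15 rad is -0.075.

```bash
echo '[0,0,0,0,0,-0.07,0,0,0,0,0,-0.075,0,0,0,0,0,-0.075,0,0,0,0,0,-0.075,0,0,0,0,0,-0.075,0,0,0,0,0,-0.075,0,0,0,0,0,-0.075,0,0,0,0,0,-0.075,0,0,0,0,0,-0.075,0,0,0,0,0,-0.075]' | python3 shift.py
echo '[0,0,0.0167,0,0,-0.055,0,0,0.0167,0,0,0,0,0,0.0167,0,0,0,0,0,0.0067,0,0,0,0,0,0,0,0,0]' | python3 shift.py
python3 - <<'E'
from cell import bot, optics, finish_job
from h import *
from scipy.spatial.transform import Rotation as R
o=bot.observe();A=R.from_quat(o["orientation"]).as_matrix();print(o["tcp_pos"],A.round(3),o["joints"])
E
```

```text
time_s: 3.95
tcp_pos: [611.5, -313.9, 52.6]
orientation: [0.615, 0.789, -0.0, 0.002]
ft_force: [-0.0, -0.0, 0.4]
width: -0.001
grip_force: 0.0
time_s: 4.45
tcp_pos: [610.5, -312.5, 33.1]
orientation: [0.573, 0.82, -0.0, -0.0]
ft_force: [0.1, 1.0, -0.9]
width: -0.0
grip_force: 0.0
[ 610.51271285 -312.46204312   33.13675886] [[-0.344  0.939 -0.   ]
 [ 0.939  0.344 -0.   ]
 [-0.    -0.001 -1.   ]] [ 0.74847889  0.72560681 -0.49340817  1.60866283  0.40932253  0.91221397
  0.45755473]
```

To row units: 10 mm is 0.0333, 8 mm is 0.0267.

```bash
echo '[0.0333,0.0167,0,0,0,0,0.0333,0.0167,0,0,0,0,0.0267,0.0133,0,0,0,0,0.0067,0,0,0,0,0]' | python3 shift.py
echo '[0.01,0,0,0,0,0,0.01,0,0,0,0,0,0.01,0,0,0,0,0,0.01,0,0,0,0,0]' | python3 shift.py
echo '[0.01,0,0,0,0,0,0.01,0,0,0,0,0,0.01,0,0,0,0,0,0.01,0,0,0,0,0]' | python3 shift.py
```

```text
time_s: 4.85
tcp_pos: [614.4, -276.2, 33.6]
orientation: [0.571, 0.821, 0.001, -0.0]
ft_force: [0.3, 0.0, -0.1]
width: 0.007
grip_force: 0.0
time_s: 5.25
tcp_pos: [609.2, -270.1, 33.3]
orientation: [0.573, 0.82, -0.001, 0.001]
ft_force: [-0.5, -6.1, -0.4]
width: 0.003
grip_force: 3.3
time_s: 5.65
tcp_pos: [603.2, -265.2, 33.4]
orientation: [0.574, 0.819, -0.005, 0.002]
ft_force: [-2.1, -14.6, -1.3]
width: -0.002
grip_force: 6.1
```

```bash
cat > look.py <<'E'
import sys
from cell import bot, optics, finish_job
from h import *
from scipy.spatial.transform import Rotation as R
c=optics.camera("top");o=bot.observe();q,ex,ey=fit(c)
t=np.array(o["tcp_pos"])[:2]-q[:2];A=R.from_quat(o["orientation"]).as_matrix()
print("t",o["time_s"],"tcp in board",(t@ex).round(1),(t@ey).round(1),"push yaw",np.arctan2(A[1,0],A[0,0])-np.pi/2,"F",np.round(o["ft_force"],1))
if len(sys.argv)>1: cv2.imwrite(sys.argv[1],cv2.resize(c["image"][80:300,300:500,::-1],None,fx=2.7,fy=2.7,interpolation=2))
E
python3 look.py pics/a.png
```

```text
board c [ 598.5 -138.7] yaw 0.308 rms 10.2 red gap -1.6 red along 103.3 blk gap 64.9
t 5.7 tcp in board 121.5 -34.2 push yaw 0.3479783591265151 F [ -1.9 -11.6  -0.4]
```

View pics/a.png

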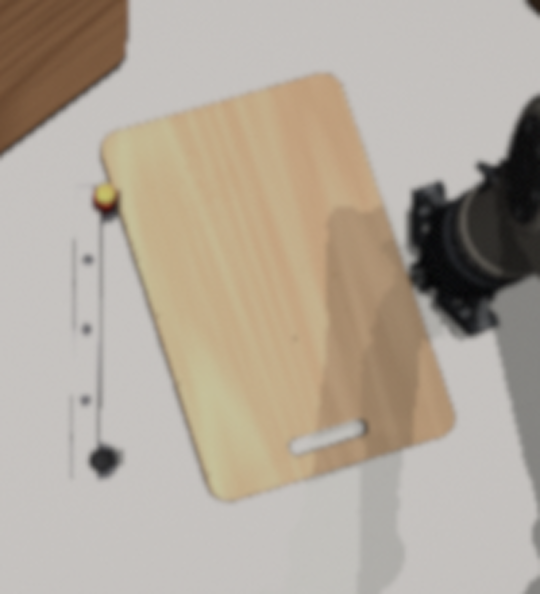

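The picture shows the board pivoting as planned. The red cap at (105,197) is still against the edge, and the finger is on the +x edge near (412,275). I'll continue along the arc about the red peg.

To row units: -4 mm is -0.0133, 3 mm is 0.01, 0.02 rad is 0.01.

```bash
echo '[0.01,-0.0133,0,0,0,0.015,0.01,-0.0133,0,0,0,0.015,0.01,-0.0133,0,0,0,0.015,0.01,-0.0133,0,0,0,0.01,0.01,-0.0133,0,0,0,0.01]' | python3 shift.py
python3 look.py
```

```text
time_s: 6.2
tcp_pos: [580.2, -253.6, 33.4]
orientation: [0.626, 0.78, -0.003, 0.001]
ft_force: [-0.3, -7.4, -1.2]
width: 0.0
grip_force: 3.8
board c [ 591.3 -127.6] yaw 0.182 rms 10.2 red gap -1.7 red along 92.6 blk gap 38.0
t 6.25 tcp in board 121.2 -34.5 push yaw 0.21750540286656417 F [-1.4 -7.4  0.7]
```

To row units: -5 mm is -0.0167, -4 mm is -0.0133, 0.02 rad is 0.01.

```bash
echo '[0.0083,-0.0167,0,0,0,0.015,0.0083,-0.0167,0,0,0,0.015,0.0083,-0.0167,0,0,0,0.01,0.0083,-0.0167,0,0,0,0.01,0.0067,-0.0133,0,0,0,0.01]' | python3 shift.py
python3 look.py
```

```text
time_s: 6.75
tcp_pos: [555.3, -241.6, 33.3]
orientation: [0.671, 0.742, -0.001, 0.0]
ft_force: [0.5, -5.0, -1.3]
width: 0.0
grip_force: 2.4
board c [ 581.5 -118.1] yaw 0.06 rms 10.3 red gap -1.4 red along 86.8 blk gap 11.7
t 6.8 tcp in board 121.2 -34.2 push yaw 0.09982613336222168 F [-1.6 -5.2  0.4]
```

To row units: -3 mm is -0.01, 1.5 mm is 0.005, 0.02 rad is 0.01.

```bash
echo '[0.005,-0.01,0,0,0,0.01,0.005,-0.01,0,0,0,0.01,0.005,-0.01,0,0,0,0.01,0.0017,-0.0033,0,0,0,0.01]' | python3 shift.py
python3 look.py
echo '[0.0033,-0.0033,0,0,0,0.005,0.0017,0,0,0,0,0,0.0017,0,0,0,0,0]' | python3 shift.py
python3 look.py pics/b.png
```

```text
time_s: 7.2
tcp_pos: [545.4, -236.2, 33.3]
orientation: [0.7, 0.714, -0.0, -0.0]
ft_force: [0.6, -3.9, -1.9]
width: -0.0
grip_force: 2.3
board c [ 574.9 -114.3] yaw 0.014 rms 3.3 red gap -1.4 red along 87.7 blk gap 1.7
t 7.25 tcp in board 121.4 -31.4 push yaw 0.020381077572501294 F [-1.4 -3.9  0.6]
time_s: 7.55
tcp_pos: [544.3, -235.5, 33.3]
orientation: [0.703, 0.711, -0.001, 0.0]
ft_force: [-0.3, -6.8, -0.2]
width: 0.002
grip_force: 3.3
board c [ 577.1 -113.6] yaw 0.011 rms 10.3 red gap -1.8 red along 85.2 blk gap 0.6
t 7.6 tcp in board 121.4 -34.2 push yaw 0.011484863944018153 F [-0.6 -6.4 -0.2]
```

View pics/b.png

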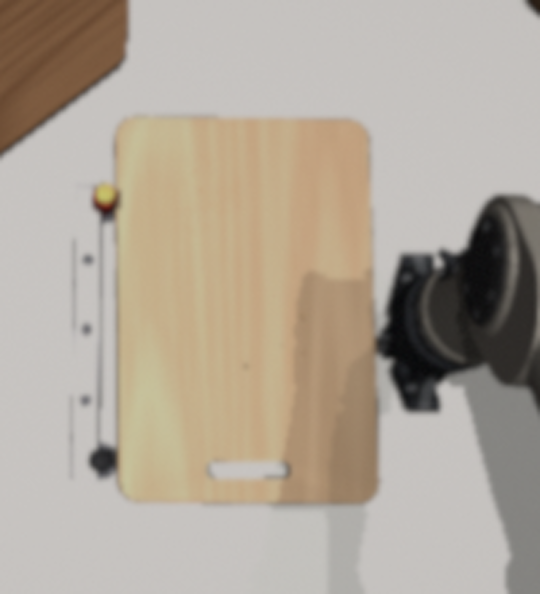

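The board now lies nearly flush: edge at column 118, red cap at (105,197), black peg at (103,460). I'll nudge gently until the force rises, which shows both pegs are touching.

To row units: 0.7 mm is 0.0023, 0.01 rad is 0.005.

```bash
for i in 1; do :; done; echo '[0.0023,0,0,0,0,0.005,0.0023,0,0,0,0,0,0,0,0,0,0,0]' | python3 shift.py
echo '[0.0023,0,0,0,0,0,0.0023,0,0,0,0,0,0,0,0,0,0,0]' | python3 shift.py
python3 look.py
```

```text
time_s: 7.9
tcp_pos: [543.8, -235.1, 33.3]
orientation: [0.707, 0.707, -0.001, 0.0]
ft_force: [-1.7, -8.1, -0.3]
width: 0.003
grip_force: 3.9
time_s: 8.2
tcp_pos: [543.3, -234.7, 33.3]
orientation: [0.707, 0.707, -0.002, 0.001]
ft_force: [-3.1, -8.6, 0.5]
width: -0.002
grip_force: 4.6
board c [ 576.1 -113. ] yaw 0.002 rms 10.4 red gap -1.7 red along 85.1 blk gap -1.3
t 8.25 tcp in board 121.7 -32.9 push yaw 0.0003780767759922199 F [-1.3 -9.2  0.2]
```

To row units: 1 mm is 0.0033.

```bash
echo '[0.0033,0,0,0,0,0,0.0033,0,0,0,0,0,0,0,0,0,0,0]' | python3 shift.py
echo '[0.0033,0,0,0,0,0,0.0033,0,0,0,0,0,0,0,0,0,0,0]' | python3 shift.py
```

```text
time_s: 8.55
tcp_pos: [542.7, -234.2, 33.3]
orientation: [0.707, 0.707, -0.003, 0.001]
ft_force: [-3.5, -11.0, -0.0]
width: 0.001
grip_force: 5.6
time_s: 8.85
tcp_pos: [542.0, -233.6, 33.3]
orientation: [0.708, 0.707, -0.004, 0.001]
ft_force: [-4.3, -12.7, 1.5]
width: 0.001
grip_force: 6.7
```

The force rises steadily while the tool barely moves, so the board is seated against both pegs. I'll back off and look again.

To row units: -30 mm is -0.1, -20 mm is -0.0667.

```bash
echo '[-0.0133,0,0,0,0,0,-0.0133,0,0,0,0,0,-0.0267,0,0,0,0,0,-0.05,0,0,0,0,0,-0.0667,0,0,0,0,0,-0.0667,0,0,0,0,0,0,0,-0.1,0,0,0,0,0,-0.1,0,0,0,0,0,-0.1,0,0,0,0,0,0,0,0,0]' | python3 shift.py
echo '[-0.1,0,0,0,0,0,-0.1,0,0,0,0,0,-0.1,0,0,0,0,0,-0.1,0,0,0,0,0,-0.1,0,0,0,0,0,0,0,0,0,0,0]' | python3 shift.py
python3 look.py pics/c.png
python3 - <<'E'
from cell import bot, optics, finish_job
import cv2
c=optics.camera("side");cv2.imwrite("pics/d.png",cv2.resize(c["image"][180:340,220:480,::-1],None,fx=3,fy=3,interpolation=2))
E
```

```text
time_s: 9.85
tcp_pos: [548.2, -300.0, 128.0]
orientation: [0.706, 0.708, 0.002, 0.004]
ft_force: [-0.3, 0.2, 0.3]
width: 0.006
grip_force: 0.0
time_s: 10.45
tcp_pos: [542.6, -455.0, 121.9]
orientation: [0.709, 0.705, -0.001, 0.001]
ft_force: [0.1, -1.0, -0.4]
width: 0.002
grip_force: 0.0
board c [ 576.2 -112.6] yaw -0.002 rms 10.2 red gap -1.8 red along 84.6 blk gap -2.2
t 10.5 tcp in board 339.2 -32.1 push yaw -0.002482413069762046 F [ 0.1  0.9 -0.3]
```

View pics/c.png

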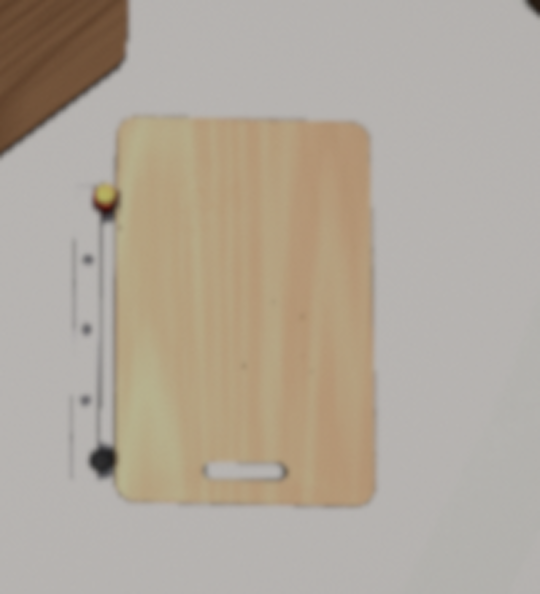

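View pics/d.png

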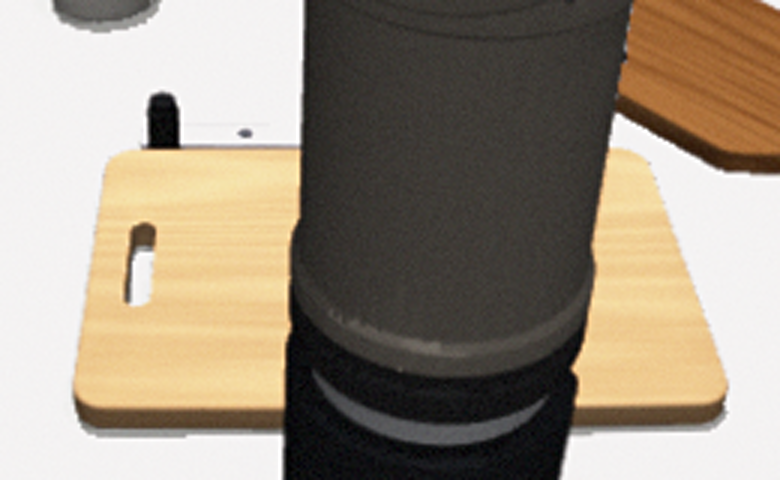

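The board's edge meets the red peg at (117,200) and the black peg at (117,460). It lies flat, the yaw is about 0, and it is about 25 mm off centre, inside the 50 mm limit. The arm is clear, so I'm handing the job in.

```bash
python3 -c "
from cell import bot, optics, finish_job;print(finish_job())"
```

```text
the job is handed in; nothing more can be done
None
```

The board was swung round the red peg until it measured flush against both pegs (yaw about 0, about 25 mm off centre), then released; the job is handed in, and no verdict was returned.

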